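# Lock an ink bottle in its cam clamp

## Task

Stand the dark-blue ink bottle upright on the bed of the open bottle clamp, between its two cork-faced jaws, and let go of it. Then swing the clamp's lever clockwise until the high point of the brass cam presses squarely on the jaw's roller, with the lever pointing straight back from the jaws, so that the bottle is held tight and cannot tip while pens are dipped. Do not tip the bottle over, and leave the other things on the desk where they are.

Things in the scene. Friction and masses are not known exactly. Their poses are not given: they have to be found in the camera images.
- bottle_centre (a point): Centre (31 mm up) of the loose ink bottle: dark-blue square glass body 52 x 52 mm, 42 mm tall; neck 26 mm thick; fixed round black cap 35 mm across, 48 to 62 mm above the underside (the bottle's full height); about 160 g. x and y are square to its sides (all four fit the clamp alike), z up. Hold it by the cap, fingertips above the 42 mm shoulder, or across the glass.
- bed_centre (a point): Middle of the bottle's place on the steel bed of the clamp (fixed), 12 mm above the desk. x points from the cam to the fixed jaw, y along the jaw faces, z up. Cork jaw faces 50 mm wide, 3 to 29 mm above the bed, stand at x = -31 mm (moving jaw, open) and +31 mm (sprung pad of the fixed jaw); their backs reach 42 mm above the desk. The gap is open at +y and -y. Base 194 (x) by 116 mm (y).
- cam_axis (a point): Point on the vertical axis of cam and lever, 37 mm above the desk, 83 mm from bed_centre along its -x; axes as bed_centre. The cam is a brass eccentric disc 52 mm across, 12 mm off centre, its high point marked by a red dot; the steel lever sticks out opposite to the high point.
- lever_knob (a point): Centre of the upright black grip on the lever's end: round, 44 mm tall, about 20 mm thick, spinning freely on its pin. Its centre is 59 mm above the desk and 75 mm from the cam axis; it spans 37 to 81 mm above the desk, and the lever bar below it 30 to 37 mm.
- cam_lever (a joint): Angle of the cam lever, rad, growing clockwise seen from above. At 2.0 the cam's high point is square on the jaw's roller and the lever points along -x of bed_centre; at 0.43 it points along -y. Starts open, 0 to 0.5; range -0.1 to 2.6, no stop at the high point. Turning takes about 0.1 to 0.2 N m (friction, springs); it stays where it is left.
- jaw (a joint): How far the moving jaw (the sprung follower) has been pushed by the cam from its back stop towards the fixed jaw, m: 0 open, 0.0125 at the cam's high point. A spring pushes it back.
- pad (a joint): How far the spring-backed cork pad of the fixed jaw is pushed in by the bottle, m: 0 free, about 0.002 when the bottle is fully clamped.
- inkwell: Bystander: clear cut-glass inkwell with a silver lid, 60 x 60 x 64 mm, loose; origin at the centre of its underside. It may stand where the ink bottle stood, and the other way round.
- eraser: Bystander: pink eraser 20 x 44 x 11 mm, loose; origin at the centre of its underside.
- coffee_cup: Bystander: white coffee cup with red lines, 63 mm across, 51 mm tall, handle to its -y, loose; origin at the middle of its underside.
- notebook: Bystander: black pocket notebook lying flat, 140 (x) by 91 mm (y), 13 mm thick, loose; origin at the centre of its underside.
- ball_pen: Bystander: black ball pen lying on the desk, 145 mm long along its y, 9 to 12 mm thick, loose; origin under its centre.
Things that resemble listed ones, but are neither listed nor needed, are in the scene too. What is shaped like the part that bears bottle_centre but orange is not meant.

How it is judged:
On the way:
1. the ink bottle stands upright on the bed between the open jaws, let go (x of bottle_centre in the frame of bed_centre between -0.012 and 0.012 m and y of bottle_centre in the frame of bed_centre between -0.018 and 0.018 m and z of bottle_centre in the frame of bed_centre between 0.027 and 0.035 m and angle between bottle_centre's own z axis and vertical below 0.1 rad and contact force between the fingers and anything else below 0.3 N and value of joint cam_lever below 1.2 rad), for 0.2 s.
At the end, for the whole second after the job is handed in: The bottle stands upright (within 0.1 rad) on the bed, within 20 mm of the middle of the jaws' width, and is clamped: the cam lever rests within 0.25 rad of the high point (2.0), the jaw is pushed forward more than 11.2 mm and the bottle presses the sprung pad in by more than 0.7 mm (value of joint cam_lever between 1.75 and 2.25 rad and value of joint jaw above 0.0112 m and value of joint pad above 0.0007 m and y of bottle_centre in the frame of bed_centre between -0.02 and 0.02 m and z of bottle_centre in the frame of bed_centre between 0.026 and 0.036 m and angle between bottle_centre's own z axis and vertical below 0.1 rad); the robot touches nothing.
It fails at once if the ink bottle is tipped more than 0.5 rad (angle between bottle_centre's own z axis and vertical above 0.5 rad).
It fails at once if another thing on the desk is moved by more than 30 mm (distance of any of inkwell, coffee_cup, notebook, ball_pen, eraser from where it was at the start of the episode above 0.03 m).
It also fails if it takes over 54 s, if anything falls off the work surface, if the arm or the gripper's body presses on something with over 40 N, if the wrist force passes 120 N, or if a joint passes its speed limit or range.

## Robot

A 7-joint arm with a two-finger parallel gripper is mounted at the origin on a cart in front of the work surface, level with it; the furniture and walls round the work are solid. World frame = base frame: x ahead of the robot, y to its left, z up, the work surface at z = 0. Lengths are in m, angles in rad, forces in N, time in s.
With the tool pointing down it reaches from about 0.4 to 0.85 m from the base axis. Payload 6.9 kg.
Tool frame: the origin (TCP) lies midway between the tips of the shut fingers; the grasp point (between the pads) lies behind it (ctrl.pinch_z is the z of the grasp point in the tool frame, in m); z points along the fingers, y is the line along which they close (so a half turn about z gives the same grasp; the last joint's range is limited). The gripper opens to 85 mm and grips with 20 to 120 N. Pads are 22 mm wide; open, the fingers measure 114 mm over their backs; the gripper's body (76 mm by 85 mm) begins 54 mm behind the grasp point. The pads swing forward as they close: fully open they stand 13 mm farther back than shut.
Start: joints at [-1, 0.507, -0.238, 1.5, 0.126, 1.149, -0.155], TCP at [0.281, 0.558, 0.231] pointing down, gripper open.
Joint ranges: [-3.08, 3.08], [-0.24, 2.05], [-1.43, 1.35], [0, 2.5], [-1.52, 4.66], [0.17, 1.96], [-2.89, 2.89]. Speed limits (rad/s): [2.39, 2.39, 3.14, 3.14, 3.14, 3.14, 3.14].

## Interface

Orientations are given as a unit quaternion [w, x, y, z].
In Python, from station import ctrl, get_state, vision, ticket, models gives the robot as it stands. Calls block until the motion is done:
- ctrl.movep(position, orientation): joint-space move of the TCP to a pose.
- ctrl.movel(position, frame=None, max_speed=0.15): straight line of the TCP; frame=None keeps the orientation; max_speed is the mean speed in m/s.
- ctrl.set_joints(angles): joint-space move.
- ctrl.ungrasp() and ctrl.close_gripper(force=None): open the fingers fully, or close them until they stop; force is the grip in N (None keeps the last).
- ctrl.pause(seconds).
- ctrl.ik(position, orientation): joint angles nearest the present ones, or None.
- get_state(): the state.
- vision.grab_frame(name): name is "side" or "top"; returns (picture, depth): 400x640x3 uint8, blue, green, red; 400x640 float32, m along the optical axis (not along the pixel's ray), 0 where there is no reading.
- vision.camera_info(name): a dict with "mtx" (3x3 intrinsics, pixels), "R" (3x3) and "t" (3): a world point X has camera coordinates R X + t. Camera axes: x right, y down, z forward; pixel columns grow to the right and rows downward; lengths in m; the calibration is good to about 2 mm. A picture is of the moment at which its call begins. camera_info takes no time and is no camera call.
A pose or a line that the arm cannot do raises ctrl.Unreachable and nothing moves.
- ticket.close_job(): hands the job in; it is judged then, once.
Trained networks look in the newest picture that a camera, given by its name, has taken for a name from the list of things; names that differ only in an ending like _2 or _b are one class to them, and where a whole thing is asked for, a point or a joint stands for the part that bears it (a point fixed in the world has none). Each returns a list of dicts, best first, with "p" (0 to 1); they miss things now and then, are a little off and sometimes report something else, mostly with a low value. They report only what shows in the picture. A call takes as long as a camera call. They do not tell look-alikes from the thing itself.
- models.recognise(camera, target): "point" ([column, row] in pixels, amid what is visible of it).
- models.masks_of(camera, target): "mask" (400x640 bool, what is visible of it) and "point" ([column, row] in pixels, amid what is visible of it).
The state is a dict: "time": time; "qpos": joint angles; "qd": joint speeds; "tau": joint torques, N m; "tcp_pos": TCP position; "eef_rot": TCP orientation; "contact_force": force on the tool from outside, world axes, zero at the start; "wrist_torque": the same for the moment, N m; "width": finger opening in m; "gripper_force": force on a finger pad.
Only numpy, scipy, OpenCV 4.12 (cv2) and the standard library are available. Lean on these libraries where they do the work, as an engineer would, in place of code of your own. Each camera call takes 0.05 s, during which the arm holds its last target. There are 200 camera calls.

## Working session

There is one attempt and no reset: what is moved stays moved. The work goes in short steps, each a Python script; the robot and the scene stay as the last script left them, time stands still between calls to the robot, and variables do not carry over. Pictures are saved under pics/ and viewed, at most 10 in all, crops included, and the job is handed in when it is done.

```bash
mkdir -p pics; cat > h.py <<'E'
import numpy as np, cv2
from station import ctrl, get_state, vision, ticket, models
def world(cam,pts,z=None,depth=None):
    c=vision.camera_info(cam);K,R,t=map(np.array,(c["mtx"],c["R"],c["t"]));pts=np.atleast_2d(np.array(pts,float))
    r=np.linalg.solve(K,np.c_[pts,np.ones(len(pts))].T).T
    if depth is not None: return (r*np.asarray(depth).reshape(-1,1)-t)@R
    o=-R.T@t; d=r@R
    return o+d*((z-o[2])/d[:,2])[:,None]
E
python3 - <<'E'
from h import *
ims={}
for c in("top","side"):
    im,d=vision.grab_frame(c); cv2.imwrite(f"pics/{c}0.png",im); np.savez(f"{c}0.npz",im=im,d=d)
    i=vision.camera_info(c); print(c,-np.array(i["R"]).T@i["t"])
    for n in("bottle_centre","bed_centre","cam_axis","lever_knob","cam_lever","jaw","inkwell","eraser","coffee_cup","notebook","ball_pen"):
        try:
            for r in models.masks_of(c,n):
                m=r["mask"]&(d>0); ys,xs=np.nonzero(m)
                w=world(c,np.c_[xs,ys],depth=d[m]) if len(xs) else np.zeros((1,3))
                print(n,round(r["p"],2),np.round(r["point"]),len(xs),"med",np.median(w,0).round(3),"z98",np.percentile(w[:,2],98).round(3))
        except Exception as e: print(n,e)
print(get_state()["time"],get_state()["eef_rot"],ctrl.pinch_z)
E
```

```text
top [0.49811033 0.25220875 1.10689425]
bottle_centre 0.94 [337. 206.] 435 med [0.59  0.203 0.042] z98 0.065
bottle_centre 0.76 [279. 192.] 427 med [0.621 0.344 0.043] z98 0.064
bed_centre 0.77 [397. 215.] 3245 med [0.57  0.05  0.013] z98 0.047
cam_axis 0.83 [398. 217.] 3370 med [0.567 0.05  0.012] z98 0.047
cam_lever 0.65 [399. 229.] 517 med [0.527 0.049 0.032] z98 0.08
jaw 0.76 [398. 218.] 384 med [0.56  0.052 0.026] z98 0.044
inkwell 0.91 [283. 234.] 570 med [0.509 0.338 0.058] z98 0.066
coffee_cup 0.57 [229. 220.] 529 med [0.539 0.481 0.021] z98 0.052
notebook 0.82 [292. 146.] 1801 med [0.746 0.324 0.011] z98 0.016
ball_pen 0.43 [245. 177.] 111 med [0.663 0.441 0.007] z98 0.012
side [0.54256417 0.93146062 0.61630059]
bottle_centre 0.89 [312. 196.] 726 med [0.589 0.214 0.041] z98 0.064
bottle_centre 0.56 [290. 240.] 915 med [0.62  0.36  0.042] z98 0.064
bed_centre 0.62 [328. 162.] 239 med [0.559 0.069 0.028] z98 0.045
bed_centre 0.56 [324. 162.] 2320 med [0.562 0.062 0.015] z98 0.069
cam_axis 0.81 [327. 165.] 2192 med [0.562 0.062 0.015] z98 0.062
lever_knob 0.66 [330. 133.] 106 med [ 0.553 -0.016  0.064] z98 0.083
cam_lever 0.71 [338. 159.] 437 med [0.532 0.048 0.037] z98 0.082
cam_lever 0.19 [264. 282.] 340 med [0.665 0.441 0.008] z98 0.011
jaw 0.72 [331. 160.] 280 med [0.553 0.069 0.027] z98 0.045
inkwell 0.75 [348. 240.] 1255 med [0.509 0.356 0.041] z98 0.066
eraser 0.6 [402. 309.] 256 med [0.417 0.488 0.012] z98 0.014
coffee_cup 0.72 [330. 288.] 1163 med [0.539 0.462 0.038] z98 0.053
notebook 0.94 [233. 234.] 2222 med [0.744 0.331 0.013] z98 0.015
ball_pen 0.75 [266. 282.] 361 med [0.657 0.443 0.008] z98 0.011
ball_pen 0.16 [290. 240.] 871 med [0.62  0.36  0.042] z98 0.064
1.2 [-7.43796796e-06  2.30805846e-01  9.72999826e-01  9.10567550e-06] -0.0187
```

View pics/top0.png

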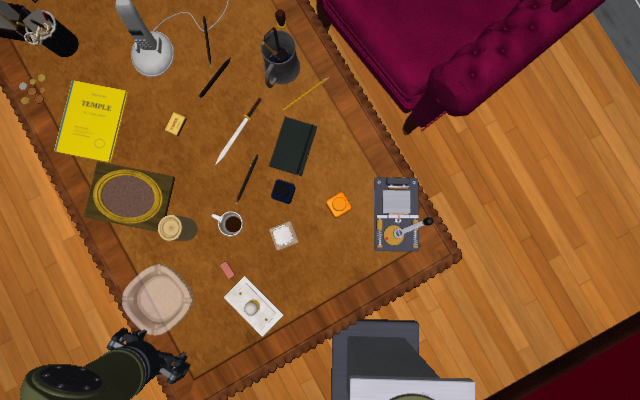

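View pics/side0.png

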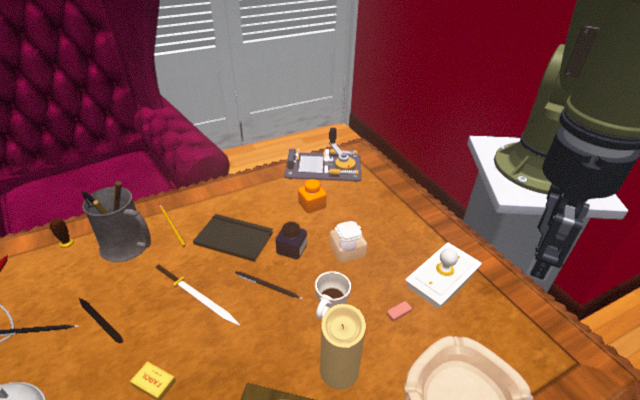

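Candidates for the bottle: the orange one at top (338,205) and the dark one at top (283,191), side (291,240). The dark-blue one fits the description. I'll confirm it with an enlarged crop and measure it along with the clamp.

```bash
python3 - <<'E'
from h import *
T=np.load("top0.npz");S=np.load("side0.npz")
def up(im,x0,x1,y0,y1,w,h): return cv2.resize(im[y0:y1,x0:x1],(w,h),interpolation=cv2.INTER_CUBIC)
a=up(T["im"],260,310,165,215,400,400-0);b=up(T["im"],362,442,170,260,400,450)
s=up(S["im"],265,385,120,260,400,467)
out=np.zeros((467,800,3),np.uint8);out[:400,:400]=a;out[:450,400:]=b
cv2.imwrite("pics/crop1.png",out); 
def cloud(z,c,x0,x1,y0,y1):
    d=z["d"];ys,xs=np.mgrid[y0:y1,x0:x1];ys=ys.ravel();xs=xs.ravel();k=d[ys,xs]>0;xs,ys=xs[k],ys[k]
    return world(c,np.c_[xs,ys],depth=d[ys,xs]),z["im"][ys,xs]
for z,c,box,bk in((T,"top",(255,312,165,220),(360,445,165,260)),(S,"side",(265,320,205,270),(275,370,120,190))):
    p,_=cloud(z,c,*box); k=np.hypot(p[:,0]-.62,p[:,1]-.35)<.06
    cap=p[k&(p[:,2]>.055)];body=p[k&(p[:,2]>.015)&(p[:,2]<.05)]
    print(c,"cap",len(cap),cap.mean(0).round(4),cap.min(0).round(3),cap.max(0).round(3))
    sh=p[k&(p[:,2]>.03)]
    print(" shoulder rect",cv2.minAreaRect(sh[:,:2].astype(np.float32)))
    p,col=cloud(z,c,*bk)
    k=(p[:,0]>.42)&(p[:,0]<.72)&(p[:,1]>-.03)&(p[:,1]<.13)
    q=p[k&(p[:,2]>.007)&(p[:,2]<.02)]
    print(" base rect",len(q),cv2.minAreaRect(q[:,:2].astype(np.float32)),np.percentile(q,[1,99],axis=0).round(3).tolist())
    kn=p[(p[:,2]>.055)&(p[:,0]>.4)&(p[:,0]<.7)&(p[:,1]<.1)&(p[:,1]>-.1)];print(" knob",len(kn),kn.mean(0).round(4),kn.min(0).round(3),kn.max(0).round(3))
    m=(p[:,2]>.03)&(p[:,2]<.045)&k
    hs=cv2.cvtColor(col[None],cv2.COLOR_BGR2HSV)[0]
    br=p[k&(p[:,2]>.02)&(hs[:,0]>12)&(hs[:,0]<28)&(hs[:,1]>110)]
    print(" brass",len(br),br.mean(0).round(3),br.min(0).round(3),br.max(0).round(3))
E
```

```text
top cap 154 [0.6227 0.345  0.0614] [0.606 0.329 0.057] [0.639 0.362 0.067]
 shoulder rect ((0.6229338645935059, 0.3452579975128174), (0.05195566266775131, 0.052084118127822876), 73.4005355834961)
 base rect 2047 ((0.5740172863006592, 0.048576779663562775), (0.19250865280628204, 0.11539182811975479), 0.9307175278663635) [[0.478, -0.008, 0.007], [0.668, 0.106, 0.019]]
 knob 64 [ 0.5531 -0.0178  0.075 ] [ 0.545 -0.03   0.056] [ 0.562 -0.01   0.083]
 brass 359 [0.531 0.062 0.029] [ 0.485 -0.014  0.02 ] [0.667 0.101 0.056]
side cap 214 [0.622  0.3472 0.062 ] [0.606 0.326 0.055] [0.64  0.361 0.066]
 shoulder rect ((0.6228408217430115, 0.34609290957450867), (0.05211067572236061, 0.052469875663518906), 73.1100082397461)
 base rect 1258 ((0.5720894932746887, 0.048851314932107925), (0.19408349692821503, 0.11855562031269073), 0.1256033331155777) [[0.477, -0.007, 0.008], [0.665, 0.106, 0.019]]
 knob 82 [ 0.5524 -0.0167  0.0707] [ 0.543 -0.025  0.055] [ 0.562 -0.01   0.085]
 brass 309 [0.531 0.057 0.032] [ 0.486 -0.025  0.02 ] [0.666 0.102 0.085]
```

View pics/crop1.png

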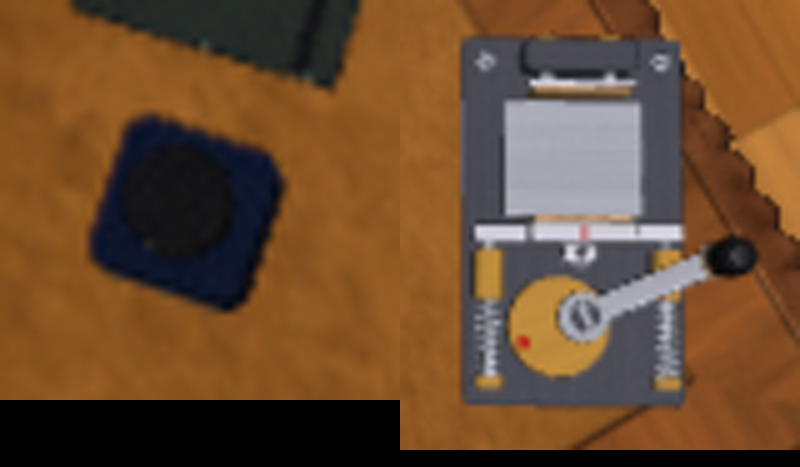

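The crop confirms it: the left half shows a dark-blue square body with a round black cap, and the right half shows the clamp open with its lever to the upper right (knob at crop pixel 730,255). Next I'll compute the clamp points.

```bash
python3 - <<'E'
from h import *
f=lambda c,r:[362+c/5-.5,170+r/5-.5]
for n,pt,z in(("bed",f(572,157),.012),("bedL",f(503,157),.012),("bedR",f(641,157),.012),("bedtop",f(572,100),.012),("bedbot",f(572,215),.012),("fix cork edge",f(580,96),.041),("mov cork edge",f(582,215),.041),("pivot",f(582,316),.043),("knobtop",f(735,255),.081),("redmark",f(584,232),.042)):
    print(n,world("top",pt,z=z).round(4))
q=np.array(get_state()["eef_rot"]);print(q)
# reach checks
def quat(psi): # tool down, tool y axis at world angle psi
    from scipy.spatial.transform import Rotation as R
    y=np.array([np.cos(psi),np.sin(psi),0]);zz=np.array([0,0,-1.]);M=np.c_[np.cross(y,zz),y,zz]
    return np.roll(R.from_matrix(M).as_quat(),1)
for deg in(73.3,-16.7,-106.7,163.3): print(deg,ctrl.ik([.623,.3457,.04],quat(np.radians(deg))))
for deg in(0,90,180,-90): print(deg,ctrl.ik([.573+.02,.0487,.06],quat(np.radians(deg))))
E
```

```text
bed [[ 0.6114 -0.1589  0.012 ]]
bedL [[ 0.6105 -0.123   0.012 ]]
bedR [[ 0.6123 -0.1948  0.012 ]]
bedtop [[ 0.6414 -0.1591  0.012 ]]
bedbot [[ 0.5811 -0.1587  0.012 ]]
fix cork edge [[ 0.6398 -0.1522  0.041 ]]
mov cork edge [[ 0.579  -0.1529  0.041 ]]
pivot [[ 0.5278 -0.1518  0.043 ]]
knobtop [[ 0.5583 -0.2118  0.081 ]]
redmark [[ 0.5703 -0.1535  0.042 ]]
[-7.43796796e-06  2.30805846e-01  9.72999826e-01  9.10567550e-06]
73.3 [-0.43366321  0.81341559 -0.20162334  1.45259854  0.18768971  0.89446551
  0.58782238]
-16.7 [-0.59534214  0.81225836  0.10241304  1.45522626 -0.09650642  0.87902352
 -0.75456099]
-106.7 [-0.79448163  0.86476514  0.49437559  1.45839016 -0.46489631  0.93623225
 -2.03130203]
163.3 [-0.22949123  0.87139481 -0.60584049  1.44931175  0.54719119  0.99275501
  1.87979546]
0 [-2.11711065e-01  6.44523540e-01  1.41920550e-01  1.79055610e+00
 -1.29905537e-01  7.15546322e-01  2.95132251e-04]
90 [ 0.00748606  0.64360565 -0.20832274  1.78752401  0.1872662   0.72967783
  1.27045561]
180 [ 0.26459238  0.70850524 -0.6391022   1.78403095  0.55101281  0.83505672
  2.50126877]
-90 [-0.38500718  0.68079138  0.42857496  1.79289081 -0.39247039  0.75307216
 -1.32134185]
```

```bash
cat >> h.py <<'E'
from scipy.spatial.transform import Rotation as Ro
def quat(deg):
    a=np.radians(deg);y=np.array([np.cos(a),np.sin(a),0]);z=np.array([0,0,-1.])
    return np.roll(Ro.from_matrix(np.c_[np.cross(y,z),y,z]).as_quat(),1)
def st(): 
    s=get_state();print(round(s["time"],2),"tcp",np.round(s["tcp_pos"],4),"F",np.round(s["contact_force"],1),"w",round(s["width"],4),"g",np.round(s["gripper_force"],1))
E
python3 - <<'E'
from h import *
f=lambda c,r:[282+c/5-.5,170+r/5-.5]
for n,pt,z in(("bed",f(572,157),.012),("bedtop",f(572,100),.012),("bedbot",f(572,215),.012),("fix cork edge",f(580,96),.041),("mov cork edge",f(582,215),.041),("pivot",f(582,316),.043),("knobtop",f(735,255),.081),("redmark",f(584,232),.042)):
    print(n,world("top",pt,z=z).round(4))
ctrl.movep([.6229,.3457,.13],quat(73.3)); st()
ctrl.movel([.6229,.3457,.012],max_speed=.12); st()
ctrl.close_gripper(30); st()
ctrl.movel([.6229,.3457,.03]); st()
im,d=vision.grab_frame("side"); cv2.imwrite("pics/g.png",cv2.resize(im[110:310,200:440],(720,600)))
E
```

```text
bed [[0.6061 0.0496 0.012 ]]
bedtop [[0.6361 0.0499 0.012 ]]
bedbot [[0.5757 0.0493 0.012 ]]
fix cork edge [[0.6346 0.0512 0.041 ]]
mov cork edge [[0.5738 0.0496 0.041 ]]
pivot [[0.5225 0.0495 0.043 ]]
knobtop [[ 0.5533 -0.0175  0.081 ]]
redmark [[0.5651 0.0487 0.042 ]]
2.73 tcp [0.6217 0.3479 0.1306] F [ 0.8  0.3 -0.2] w 0.0853 g 0.0
3.87 tcp [0.6235 0.3461 0.013 ] F [ 0.   1.  -0.5] w 0.0855 g 0.0
4.28 tcp [0.6233 0.3457 0.0128] F [-0.8 -0.7  5.9] w 0.0516 g 32.8
4.54 tcp [0.6235 0.3461 0.0306] F [-0.2 -1.2 -2.2] w 0.0517 g 32.3
```

View pics/g.png

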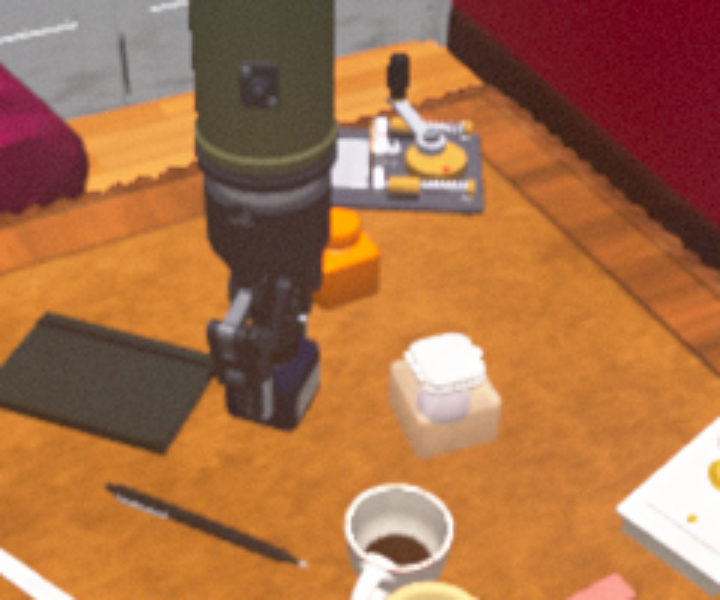

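The bottle is held upright at (285,385) in the crop, and the inkwell and other things haven't moved. Next I'll carry it over to the bed.

```bash
python3 - <<'E'
from h import *
ctrl.movel([.6229,.3457,.13],max_speed=.2)
ctrl.movep([.605,.0495,.13],quat(90.5)); st()
ctrl.movel([.605,.0495,.062],max_speed=.12); ctrl.pause(.3); st()
for n in range(2):
    for c in("top","side"):
        im,d=vision.grab_frame(c); cv2.imwrite(f"pics/p_{c}.png",im); np.savez(f"{c}1.npz",im=im,d=d)
a=cv2.resize(cv2.imread("pics/p_top.png")[160:260,355:445],(400,444));b=cv2.resize(cv2.imread("pics/p_side.png")[90:200,270:370],(400,444))
cv2.imwrite("pics/p.png",np.hstack([a,b]))
E
```

```text
6.38 tcp [0.6052 0.0515 0.1297] F [-0.5 -0.6 -1.9] w 0.0514 g 32.2
7.4 tcp [0.6054 0.0495 0.0627] F [-0.2  0.  -2.2] w 0.0515 g 32.2
```

View pics/p.png

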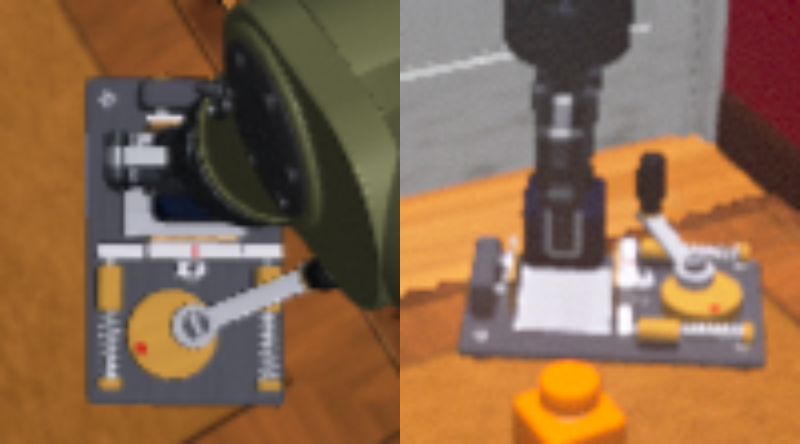

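The bottle hangs centred over the bed: side crop column 565, between jaws at about 510 and 620. Now I'll lower it while watching the forces.

```bash
python3 - <<'E'
from h import *
for z in(.044,.037,.031,.0275,.026,.025,.024,.023):
    ctrl.movel([.605,.0495,z],max_speed=.06); st()
    F=np.array(get_state()["contact_force"])
    if F[2]>2 or np.hypot(*F[:2])>6: print("stop");break
E
```

```text
8.05 tcp [0.6046 0.0495 0.0433] F [-0.7 -0.5 -2.6] w 0.0514 g 32.2
8.32 tcp [0.6047 0.0495 0.0366] F [ 0.8 -0.5 -2.6] w 0.0508 g 32.2
8.57 tcp [0.6047 0.0494 0.0306] F [-0.6 -0.6 -2.3] w 0.0518 g 32.2
8.82 tcp [0.6049 0.0495 0.0273] F [-0.8 -0.6 -2.9] w 0.0517 g 32.2
9.07 tcp [0.605  0.0495 0.026 ] F [-1.1  0.8 -2.5] w 0.0515 g 32.2
9.32 tcp [0.605  0.0495 0.025 ] F [ 0.8  0.1 -2.9] w 0.0514 g 32.2
9.57 tcp [0.6051 0.0495 0.0247] F [-2.6 -0.4  5.1] w 0.0514 g 33.0
stop
```

```bash
python3 - <<'E'
from h import *
ctrl.ungrasp(); ctrl.pause(.3); st()
ctrl.movel([.605,.0495,.15],max_speed=.15); st()
ctrl.movep([.553,-.018,.15],quat(0)); st()
for c in("top","side"):
    im,d=vision.grab_frame(c); cv2.imwrite(f"pics/q_{c}.png",im)
a=cv2.resize(cv2.imread("pics/q_top.png")[160:260,355:445],(400,444));b=cv2.resize(cv2.imread("pics/q_side.png")[90:200,270:370],(400,444))
cv2.imwrite("pics/q.png",np.hstack([a,b]))
E
```

```text
10.31 tcp [0.605  0.0495 0.024 ] F [-0.2  0.2 -0.4] w 0.0854 g 0.0
11.3 tcp [0.6044 0.0493 0.1491] F [-0.4 -0.7 -0.7] w 0.0856 g 0.0
12.41 tcp [ 0.553  -0.0176  0.1495] F [ 0.3  0.6 -0.2] w 0.0853 g 0.0
```

View pics/q.png

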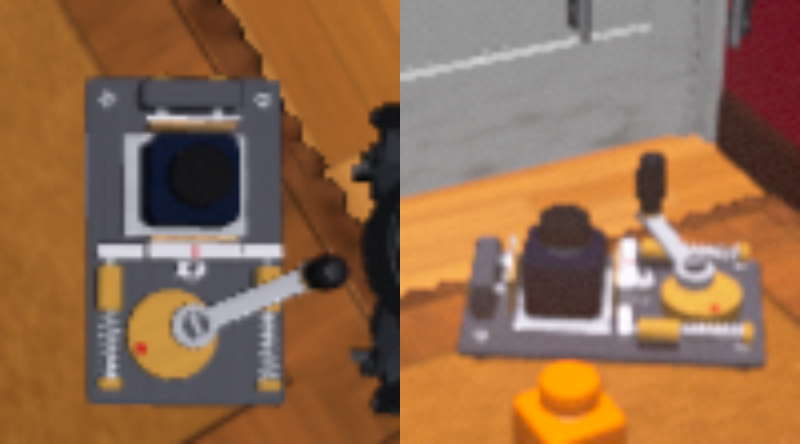

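The bottle stands upright between the jaws and is released (side crop 565,270; top crop 190,180). Next is the lever.

```bash
python3 - <<'E'
from h import *
ctrl.movel([.553,-.018,.047],max_speed=.12); st()
ctrl.close_gripper(20); st()
P=np.array([.5225,.0496]); k=np.array(get_state()["tcp_pos"][:2])-P
r=np.hypot(*k); a0=np.arctan2(k[0],-k[1]); print("r",r,"joint0",.43-a0)
if abs(get_state()["width"]-.02)<.006:
    r=.075; th=.43-a0
    while th<1.995:
        th=min(th+.1,2.0); b=th-.43; u=np.array([-np.sin(b),-np.cos(b)])
        ctrl.movel([*(P+r*u),.047],max_speed=.05)
        F=np.array(get_state()["contact_force"]); fr=F[:2]@u; r+=np.clip(.0001*fr,-.0005,.0005)
        print(round(th,2),"F",F.round(1),"fr",round(fr,1),"r",round(r,4))
        if np.linalg.norm(F)>30: print("stop");break
    st()
E
```

```text
13.52 tcp [ 0.5535 -0.018   0.0476] F [-0.1 -0.4  0.2] w 0.0855 g 0.0
14.12 tcp [ 0.5532 -0.0181  0.0473] F [-0.9 -0.7  2. ] w 0.0196 g 19.7
r 0.0743627539875488 joint0 0.004240163345421211
0.1 F [-2.9  2.7  4.3] fr -3.5 r 0.0747
0.2 F [-1.6  3.1  5.6] fr -3.4 r 0.0743
0.3 F [-0.6  2.4  5.9] fr -2.4 r 0.0741
0.4 F [-1.5  1.9  6.5] fr -2.0 r 0.0739
0.5 F [-0.4  1.8  5.8] fr -1.8 r 0.0737
0.6 F [-0.7  0.1  6.3] fr -0.0 r 0.0737
0.7 F [-0.4 -0.3  6.5] fr 0.4 r 0.0737
0.8 F [0.1 0.6 6. ] fr -0.5 r 0.0737
0.9 F [-0.2 -1.   6.1] fr 1.0 r 0.0738
1.0 F [0.3 0.6 6.6] fr -0.7 r 0.0737
1.1 F [-0.2 -0.5  6.4] fr 0.5 r 0.0738
1.2 F [0.2 0.3 6.7] fr -0.4 r 0.0737
1.3 F [-0.   0.5  6.3] fr -0.3 r 0.0737
1.4 F [0.5 0.9 6.4] fr -0.9 r 0.0736
1.5 F [ 0.3 -0.1  7.7] fr -0.2 r 0.0736
1.6 F [0.1 0.2 6.7] fr -0.1 r 0.0736
1.7 F [-0.4  0.6  7.2] fr 0.2 r 0.0736
1.8 F [-1.1  0.6  6.8] fr 0.9 r 0.0737
1.9 F [0.3 2.4 6.7] fr -0.5 r 0.0736
2.0 F [-0.1  2.1  6.9] fr 0.1 r 0.0736
20.12 tcp [0.4476 0.0502 0.047 ] F [-0.1  2.1  6.9] w 0.0197 g 20.2
```

```bash
python3 - <<'E'
from h import *
ctrl.ungrasp(); ctrl.movel([.4476,.0502,.16],max_speed=.15)
ctrl.movep([.45,.3,.25],quat(0)); st()
for c in("top","side"):
    im,d=vision.grab_frame(c); cv2.imwrite(f"pics/r_{c}.png",im)
    for r in models.masks_of(c,"lever_knob")[:1]:
        m=r["mask"]&(d>0);ys,xs=np.nonzero(m);w=world(c,np.c_[xs,ys],depth=d[m]);w=w[w[:,2]>.06];print(c,"knob",r["p"],w.mean(0).round(4))
    ys,xs=np.nonzero(d>0);w=world(c,np.c_[xs,ys],depth=d[ys,xs])
    k=(abs(w[:,0]-.606)<.04)&(abs(w[:,1]-.05)<.04)&(w[:,2]>.066)&(w[:,2]<.085);print("cap",w[k].mean(0).round(4))
    k=(w[:,0]<.49)&(w[:,0]>.41)&(abs(w[:,1]-.05)<.05)&(w[:,2]>.06)&(w[:,2]<.09);print("knobpts",k.sum(),w[k].mean(0).round(4))
a=cv2.resize(cv2.imread("pics/r_top.png")[160:260,355:445],(400,444));b=cv2.resize(cv2.imread("pics/r_side.png")[90:200,270:370],(400,444))
cv2.imwrite("pics/r.png",np.hstack([a,b]))
E
```

```text
22.7 tcp [0.4503 0.298  0.2491] F [0.8 0.3 0.1] w 0.0855 g 0.0
top knob 0.42 [0.4482 0.0513 0.0773]
cap [0.611  0.0519 0.0732]
knobpts 63 [0.4478 0.0502 0.076 ]
side knob 0.32 [nan nan nan]
cap [0.6106 0.0545 0.0738]
knobpts 80 [0.447  0.0519 0.0733]<stdin>:7: RuntimeWarning: Mean of empty slice.
  ret = um.true_divide(
```

View pics/r.png

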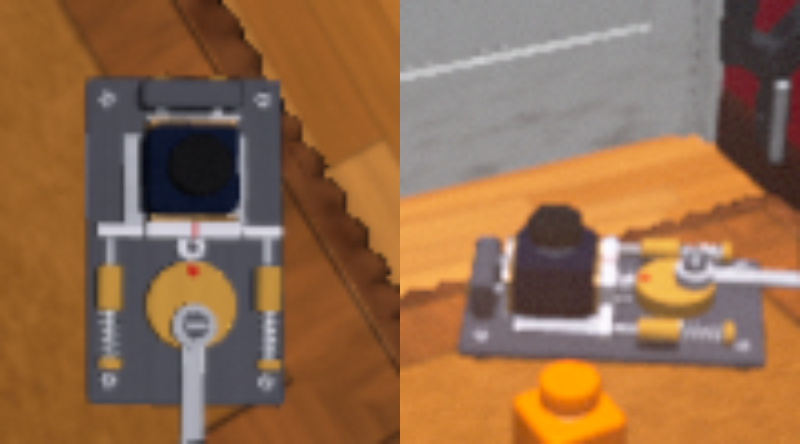

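The lever points straight back, the red dot (top crop 193,271) faces the roller, and the bottle is clamped upright against both corks. I'll hand the job in.

```bash
python3 -c "
from h import *
print(ticket.close_job()); st()"
```

```text
the job is handed in; nothing more can be done
None
the job is handed in; nothing more can be done
```

The ink bottle stands upright in the clamp with the lever at about 2.0 rad (knob measured straight back, cam's red dot on the roller), and the job was handed in at about 23 s of the 54 s allowed; no verdict was returned.

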